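# Load the cell check stand and hold the cam at full lift

### The arm

A 7-joint arm with a two-finger parallel gripper is mounted at the origin on the work surface. World frame = base frame: x ahead of the robot, y to its left, z up, the work surface at z = 0. Lengths are in m, angles in rad, forces in N, time in s.
With the tool pointing down it reaches from about 0.35 to 0.9 m from the base axis. Payload 19.9 kg.
Tool frame: the origin (TCP) lies on the centre line of the jaws, within the pads' length; the fingertips stand 19 mm ahead of it and the grasp point (between the pads) is the TCP; z points along the fingers, y is the direction in which the jaws open and shut (so a half turn about z gives the same grasp; the last joint's range is limited). The gripper opens to 85 mm and grips with 20 to 120 N. Pads are 22 mm wide; open, the fingers measure 114 mm over their backs; the gripper's body (76 mm by 85 mm) begins 54 mm behind the grasp point. The pads swing forward as they close: fully open they stand 13 mm farther back than shut.
Start: joints at [-1.298, 0.417, -0.01, 1.614, 0.005, 1.111, -0.053], TCP at [0.194, 0.594, 0.25] pointing down, gripper open.
Joint ranges: [-2.81, 2.81], [-0.39, 2.02], [-1.27, 1.25], [0.06, 2.57], [-1.19, 4.33], [0.19, 2], [-2.82, 2.82]. Speed limits (rad/s): [1.89, 1.89, 2.39, 2.39, 3.01, 3.01, 3.01].

### API

Orientations are given as a unit quaternion [w, x, y, z].
In Python, from rig import telemetry, read_camera, get_calibration, job gives the robot as it stands.
- The arm moves only by the shell command python3 -m inch 'ROWS' [FORCE]. ROWS is JSON, a list that holds one entry, the list of rows, each a list of 5 numbers: the finger opening in mm, from 0 to 85.4, then the shift along the tool's x, y, z in mm, then the turn about the tool's z in degrees. A call has exactly 8 rows; each row is the pose to reach, as a shift and turn from the pose measured when the call began, along the tool's axes at that moment; what a row does not reach only later rows make up. A row lasts 1/10 s, in which the tool goes at most 50 mm and 8.59 degrees, less where a joint would pass 70% of its speed; a pose out of reach is approached as far as the arm can. A call with a gripper value outside its range is refused whole. The fingers move at their own pace and stop on an object; FORCE is the grip in N (left out, the last holds). Time passes only in rows, so rows that repeat a pose let the fingers close, or fill a call up. It gives the time, the measured TCP pose, the force and the opening at its end, in the units of the state.
- telemetry.sense(): the state, without advancing time (a new reading comes with each control period).
- read_camera(name): name is "side" or "top"; returns the picture (420x560x3 uint8, red, green, blue); there is no depth.
- get_calibration(name): a dict with "K" (3x3 intrinsics, pixels), "dist" ([k1, k2, p1, p2, k3] as OpenCV has them; the pictures are not rectified), "world_to_cam" (4x4, takes a point from world to camera coordinates). Camera axes: x right, y down, z forward; pixel columns grow to the right and rows downward; lengths in m; the calibration is good to about 2 mm. A picture is of the moment at which its call begins. get_calibration takes no time and is no camera call.
- job.sign_off(): hands the job in, once; it reports no verdict.
The state is a dict: "time": time; "joint_pos": joint angles; "joint_vel": joint speeds; "tau": joint torques, N m; "position": TCP position; "tool_rot": TCP orientation; "wrist_force": force on the tool from outside, world axes, zero at the start; "torque": the same for the moment, N m; "opening": finger opening in m.
Only numpy, scipy, OpenCV 4.12 (cv2) and the standard library are available. Lean on these libraries where they do the work, as an engineer would, in place of code of your own. Each camera call takes 0.05 s, during which the arm holds its last target. There are 200 camera calls.

### The job

Check the load cell on the cam-lift stand: with the lever down, stand the larger of the two bail-handled steel weights on the stand's round rest with its bail over the upturned hook and let go of it; then take the lever by its black grip and raise it to the cam's highest lift, lever straight up and not past it, so that the weight hangs from the hook clear of the rest. Finish while holding the grip there, since the lever springs back if let go, and leave the other things on the bench where they are.

Things in the scene. Friction and masses are not known exactly. Their poses are not given: they have to be found in the camera images.
- check_weight: Larger check weight, plain steel, 500 g: solid cylinder 48 mm diameter, 35 mm high, with a fixed arched bail on top. Origin: centre of its underside, z up. Starts upright on the bench, left of the stand (near or far place swaps with the small one). Pinch it from above across the bail's legs, about 58 mm above its underside, fingers closing along its y; the hook then passes between the fingers.
- bail_top (a point): Centre of the bar at the top of the check weight's bail, 82 mm above the weight's underside. Bail: 8 mm round bar in the weight's y-z plane; legs at y = -20 and +20 mm (48 mm over the outside) rise straight from 35 to 62 mm, then a half circle joins them; inside top at 78 mm, outside top at 86 mm.
- stand: Check stand, fixed: grey base plate 220 x 160 x 15 mm, at its rear two columns (x = 85, y = -40 and +40 mm) with a bridge on top (217 mm high), a crosshead sliding on them (112 mm wide in y, top 143 to 158 mm high), a camshaft below it. Origin: centre of the base's underside, z up. Front = -x: hook and load cell point there. The lever is on the -y side. Place and yaw vary.
- rest: Round rest with black rubber pad, 68 mm diameter, on the base under the hook (stand x = -62 mm, y = 0). Origin: centre of its underside, 15 mm above the bench; its upper face is 15 mm above the origin, 30 mm above the bench. Axes as the stand's.
- hook: Upturned hook of 8 mm bar on the free end of the load cell. Origin: mid centre line of its level saddle, above the rest's centre; axes as the stand's. Saddle x -16 to +16 mm; in front (-x) an upturned tip out to x = -26 mm, top 14 mm above the origin; behind, the bar rises 15 mm to the cell (from x = 28 mm; 13 mm square). Origin 99 mm above the bench with the lever down, 114 mm at highest lift.
- lever (a joint): Angle of the cam lever, rad. 0: down at its stop, pointing to the stand's front (-x), 15 degrees above level; start. Grows as it is raised. 1.309: straight up, cam at highest lift (hook up 15 mm). Beyond, to a stop at 1.86, it leans back and the lift falls. Raising it takes up to 0.6 N m (about 5 N at the grip), holding it upright 0.35 N m (2.5 N); a spring brings it down when let go.
- axle (a point): Point on the lever's axis of rotation, level with the middle of the grip's length. The axis is parallel to the stand's y axis; this point is at x = 60, y = -150, z = 60 mm of the stand. The lever arm (11 mm bar) swings in the plane y = -114 mm.
- lever_grip: Black cylindrical grip at the end of the lever, 25 mm diameter, 56 mm long, lying along the stand's y, pointing outward (-y); it revolves freely about its own axis. Origin: its middle, always 130 mm from axle: lever down, 126 mm in front (-x) of and 34 mm above it; upright, 130 mm above it. Grasp from above, fingers closing along the stand's x; the gripper can keep pointing down all the way.
- small_weight: The smaller check weight, same form, 34 mm in diameter, 26 mm high, 60 mm over its bail. Not to be disturbed. Origin: centre of its underside.
- multimeter: Red and black handheld multimeter 160 x 78 x 36 mm, lying on the bench on the robot's right. Not to be disturbed.
- solder_spool: Solder spool 54 mm in diameter, 48 mm high, standing on the robot's right. Not to be disturbed.
- screwdriver: Screwdriver 190 mm long lying on the robot's left. Not to be disturbed.
- brush: Cleaning brush 170 mm long, grey head, lying on the right. Not to be disturbed.
- flux_bottle: Small blue bottle 40 mm in diameter, 100 mm high, standing on the right. Not to be disturbed.
- circuit_board: Green circuit board 100 x 70 x 5 mm with parts on it, lying at the far left. Not to be disturbed.
- hook_tip (a point): Top end of the hook's upturned tip (centre of its round end), 22 mm in front of and 10 mm above the saddle origin. The bail goes on from the front, moving along the stand's +x with the weight's y along the stand's y (either way round) and the weight about 14 mm above the rest, then down. Standing on the rest, the bail is 5 mm clear above the saddle.
Not all that is in view belongs to the job. Leave any orange, red or turquoise look-alike of the check_weight alone.

How it is judged:
By the outcome, as a careful person would: the job done as asked, in the order asked, and still so for the second after the job is handed in, while the arm keeps its last pose, push and grip.
It also fails if it takes over 61 s, if anything falls off the work surface, if the arm or the gripper's body presses on something with over 40 N, if the wrist force passes 120 N, or if a joint passes its speed limit or range.

## Working session

There is one attempt and no reset: what is moved stays moved. The work goes in short steps, Python scripts to look and compute and a shell command to move; the robot and the scene stay as the last step left them, time stands still between calls to the robot, and variables do not carry over. Pictures are saved under pics/ and viewed, about 8 in all and at most 12, crops included, and the job is handed in when it is done.

```bash
mkdir -p pics
python3 - <<'E'
from rig import telemetry, read_camera, get_calibration
import cv2
for n in("side","top"):
    im=read_camera(n); cv2.imwrite(f"pics/{n}0.png",im[:,:,::-1])
    c=get_calibration(n); print(n,c)
s=telemetry.sense(); print(s)
E
```

```text
side {'K': array([[389.31608148,   0.        , 282.47980969],
       [  0.        , 389.31608148, 207.89212865],
       [  0.        ,   0.        ,   1.        ]]), 'dist': array([0.02348351, 0.        , 0.        , 0.        , 0.        ]), 'world_to_cam': array([[ 0.63516197, -0.77237127, -0.00344786, -0.32766664],
       [-0.60414895, -0.49403271, -0.62524853,  0.38048019],
       [ 0.48122065,  0.39921711, -0.78041809,  0.78198139],
       [ 0.        ,  0.        ,  0.        ,  1.        ]])}
top {'K': array([[477.94502081,   0.        , 273.95421936],
       [  0.        , 477.94502081, 210.42807264],
       [  0.        ,   0.        ,   1.        ]]), 'dist': array([-0.09579809,  0.        ,  0.        ,  0.        ,  0.        ]), 'world_to_cam': array([[-0.02095087, -0.99977858, -0.00196304,  0.03895251],
       [-0.98588812,  0.0209859 , -0.16608497,  0.52138441],
       [ 0.16608939, -0.00154428, -0.98610949,  1.25033275],
       [ 0.        ,  0.        ,  0.        ,  1.        ]])}
{'time': 0.1, 'joint_pos': array([-1.29749369,  0.41792716, -0.01028003,  1.61411838,  0.00466977,
        1.1106935 , -0.05302958]), 'joint_vel': array([ 0.00107927, -0.00185512, -0.00028366, -0.0017153 ,  0.00056783,
       -0.00129712, -0.0011494 ]), 'tau': array([ 1.40873468e-03, -8.65819502e+01,  6.79292958e-01, -4.35639954e+01,
        1.91315560e-02,  5.11730948e-03,  1.43492821e-04]), 'position': array([0.1934395 , 0.59400232, 0.24971302]), 'tool_rot': array([-5.37362380e-05,  1.56779811e-01,  9.87633422e-01, -5.58669717e-04]), 'wrist_force': array([-0.96825472,  0.76481215, -0.95152651]), 'torque': array([ 0.02446022,  0.04379425, -0.04326156]), 'opening': 0.0854366583189515}
```

View pics/side0.png

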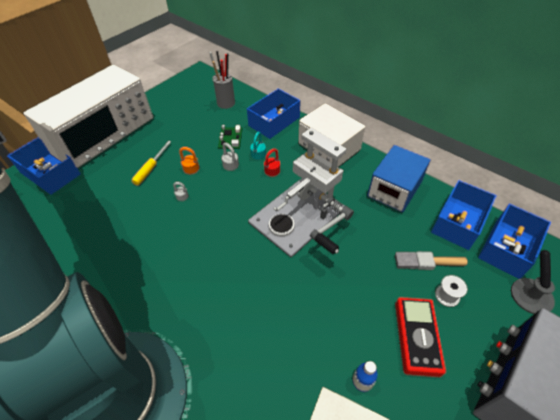

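View pics/top0.png

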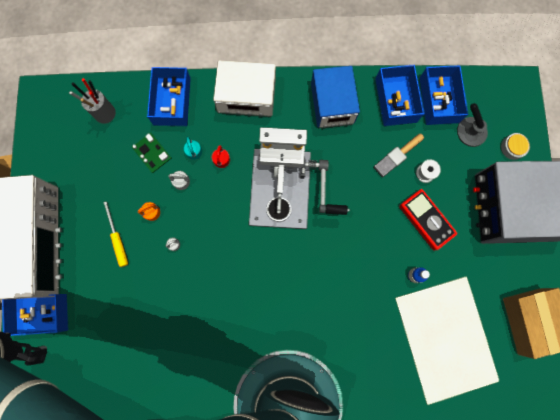

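Candidates in the top view are grey (179,180), small grey (173,244), orange (149,211), red (221,157) and turquoise (191,148). The plain steel large one at (179,180), which is (230,156) in the side view, fits the description. I'll confirm it in an enlarged crop, together with the stand.

Run:
```python
import cv2,numpy as np
t=cv2.imread("pics/top0.png");s=cv2.imread("pics/side0.png")
r=lambda im,x,y,w,h,k:cv2.resize(im[y:y+h,x:x+w],None,fx=k,fy=k,interpolation=cv2.INTER_CUBIC)
a=r(t,150,135,60,60,6.6667);b=r(s,200,120,60,60,6.6667)
cv2.imwrite("pics/c1.png",np.hstack([a,b]))
cv2.imwrite("pics/c2.png",np.hstack([r(t,240,120,112,112,3.5714),r(s,240,120,112,112,3.5714)]))
```

```text
(no output)
```

View pics/c1.png

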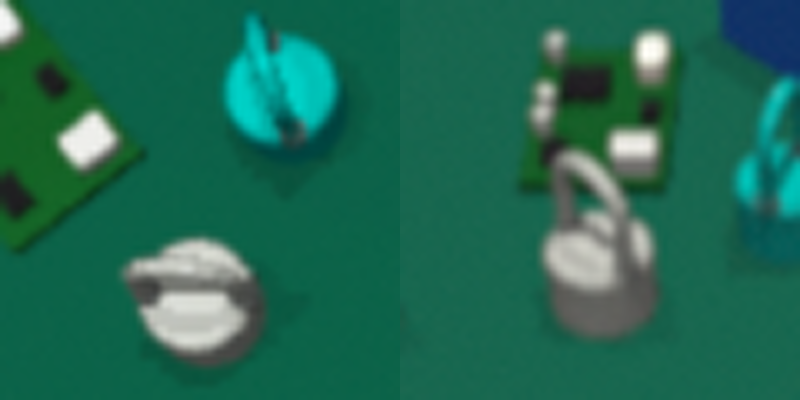

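View pics/c2.png

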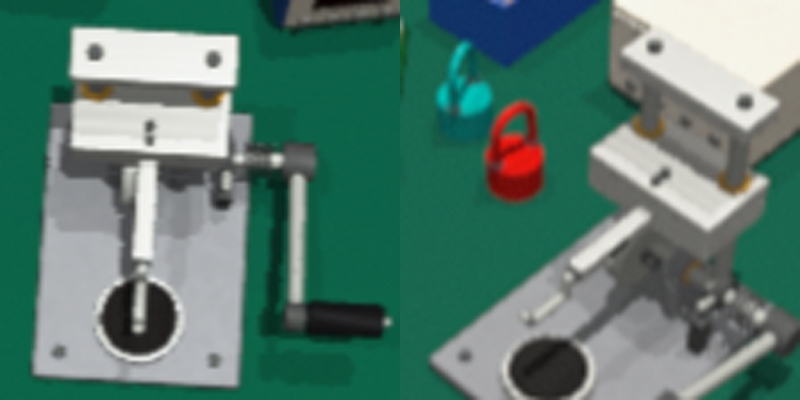

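The crop confirms the plain steel weight. In the top crop its top disc centre is (196,296) and the bail feet are about (148,291) and (243,293). In the side crop the disc is at (199,250) and the feet at (167,225) and (233,283). Next I'll fit the weight and stand poses and check them with overlays.

```bash
cat > h.py <<'E'
import cv2,numpy as np
from rig import get_calibration
from scipy.optimize import least_squares
C={n:get_calibration(n) for n in("side","top")}
def proj(n,P):
    c=C[n];M=c["world_to_cam"]
    return cv2.projectPoints(np.array(P,float).reshape(-1,3),cv2.Rodrigues(M[:3,:3])[0],M[:3,3],c["K"],c["dist"])[0][:,0]
def tf(p,P):
    c,s=np.cos(p[2]),np.sin(p[2]);P=np.array(P,float).reshape(-1,3)
    return np.c_[p[0]+c*P[:,0]-s*P[:,1],p[1]+s*P[:,0]+c*P[:,1],P[:,2]]
def fit(obs,p0):  # obs: (cam, local pt mm, pixel)
    f=lambda p:np.concatenate([(proj(n,tf(p,np.array(L)/1e3))[0]-px) for n,L,px in obs])
    r=least_squares(f,p0,loss="soft_l1"); return r.x,f(r.x).reshape(-1,2)
def px(u,v,x0,y0,k): return np.array([(u+.5)/k-.5+x0,(v+.5)/k-.5+y0])
def bail():
    t=np.linspace(0,np.pi,15); 
    return np.array([[0,-20,35]]+[[0,-20*np.cos(a),62+20*np.sin(a)] for a in t]+[[0,20,35]])/1e3
def circ(r,z,x=0): t=np.linspace(0,2*np.pi,40); return np.c_[x+r*np.cos(t),r*np.sin(t),0*t+z]
def draw(im,n,p,lines,x0,y0,w,h,k,col):
    o=cv2.resize(im[y0:y0+h,x0:x0+w],None,fx=k,fy=k,interpolation=cv2.INTER_CUBIC) if w else im
    for L in lines:
        q=(proj(n,tf(p,L))-[x0,y0]+.5)*k-.5
        cv2.polylines(o,[np.round(q*8).astype(int)],False,col,1,cv2.LINE_AA,3)
    return o
E
python3 - <<'E'
from h import *
t=lambda u,v:px(u,v,150,135,6.66667); s=lambda u,v:px(u,v,200,120,6.66667)
obs=[("top",[0,0,35],t(196,296)),("side",[0,0,35],s(199,250)),
("top",[0,20,35],t(148,291)),("top",[0,-20,35],t(243,293)),("side",[0,20,35],s(167,225)),("side",[0,-20,35],s(233,283))]
W,r=fit(obs,[.65,.25,0]);print(W,r.round(1).tolist())
t=lambda u,v:px(u,v,240,120,3.5714); s=t
obs=[("top",[-110,80,15],t(33,376)),("top",[-110,-80,15],t(240,386)),("top",[110,80,15],t(50,102)),("top",[110,-80,15],t(253,115)),
("top",[-62,0,30],t(139,318)),("side",[-62,0,30],s(147,371)),("side",[-110,80,15],s(30,360)),
("top",[-66,-178,94],t(386,321)),("top",[-66,-122,94],t(305,318))]
S,r=fit(obs,[.65,0,0]);print(S,r.round(1).tolist())
T=cv2.imread("pics/top0.png");D=cv2.imread("pics/side0.png")
wl=[bail(),circ(.024,.035),circ(.024,0)]
sl=[circ(.034,.03,-.062),np.array([[-110,80,15],[-110,-80,15],[110,-80,15],[110,80,15],[-110,80,15]])/1e3,
 np.array([[-84,0,109],[-78,0,99],[-46,0,99]])/1e3,np.array([[-66,-178,94],[-66,-122,94]])/1e3]
g=(0,0,255)
a=[draw(T,"top",W,wl,150,135,60,60,5,g),draw(D,"side",W,wl,200,120,60,60,5,g),
 draw(T,"top",S,sl,240,120,112,112,300/112,g),draw(D,"side",S,sl,240,170,112,112,300/112,g)]
cv2.imwrite("pics/o1.png",np.vstack([np.hstack(a[:2]),np.hstack(a[2:])]))
E
```

```text
[ 0.6170328   0.28824744 -0.02442561] [[0.3, 0.1], [0.1, -1.5], [0.3, 0.9], [0.4, 0.6], [0.3, -0.7], [-0.3, -3.4]]
[ 0.59042864  0.00952187 -0.07387475] [[0.1, 0.5], [0.2, 0.7], [0.2, 0.3], [-0.3, -0.4], [0.4, 0.1], [0.6, -2.1], [-0.6, -1.7], [-0.4, 0.2], [0.8, -0.1]]
```

View pics/o1.png

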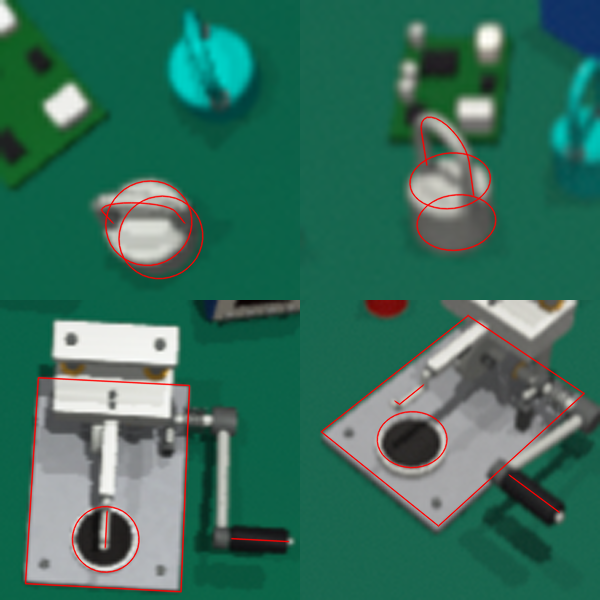

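The side-view projections sit about 2 px high for both objects, so it's a camera bias. I'll refit with a shared side offset and get the first move.

```bash
cat >> h.py <<'E'
from scipy.spatial.transform import Rotation as R
def state():
    from rig import telemetry
    s=telemetry.sense();q=s["tool_rot"];return s,R.from_quat([q[1],q[2],q[3],q[0]]).as_matrix()
def go(target,yaw_y):
    """print shift in tool mm & turn so tool y lies at world heading yaw_y (deg, mod 180)"""
    s,M=state();d=M.T@(np.array(target)-s["position"])*1e3
    cur=np.degrees(np.arctan2(M[1,1],M[0,1]));a=(yaw_y-cur+90)%180-90
    print("t",round(s["time"],2),"pos",s["position"].round(4),"yaw_y",cur.round(2),"F",s["wrist_force"].round(1),"op",round(s["opening"]*1e3,1),"| shift",d.round(1),"turn",round(-a,2),"tilt",M[2].round(3))
E
python3 - <<'E'
from h import *
t=lambda u,v:px(u,v,150,135,6.66667); s=lambda u,v:px(u,v,200,120,6.66667)
o1=[("top",[0,0,35],t(196,296)),("side",[0,0,35],s(199,250)),
("top",[0,20,35],t(148,291)),("top",[0,-20,35],t(243,293)),("side",[0,20,35],s(167,225)),("side",[0,-20,35],s(233,283))]
t=lambda u,v:px(u,v,240,120,3.5714); s=t
o2=[("top",[-110,80,15],t(33,376)),("top",[-110,-80,15],t(240,386)),("top",[110,80,15],t(50,102)),("top",[110,-80,15],t(253,115)),
("top",[-62,0,30],t(139,318)),("side",[-62,0,30],s(147,371)),("side",[-110,80,15],s(30,360)),
("top",[-66,-178,94],t(386,321)),("top",[-66,-122,94],t(305,318))]
def f(p):
    return np.concatenate([proj(n,tf(q,np.array(L)/1e3))[0]-x-(p[6:8] if n=="side" else 0) for o,q in((o1,p[:3]),(o2,p[3:6])) for n,L,x in o])
r=least_squares(f,[.617,.288,-.02,.59,.0095,-.074,0,0],loss="soft_l1")
print(r.x.round(4),f(r.x).reshape(-1,2).round(1).tolist())
W=r.x[:3]; go([W[0],W[1],.15],88)
E
```

```text
[ 0.6186  0.2893 -0.0587  0.5911  0.0098 -0.0779  0.1162 -2.1831] [[-0.1, -0.4], [0.1, 0.3], [-0.0, 0.1], [0.0, 0.3], [0.4, 0.9], [-0.4, -1.5], [-0.1, 0.1], [-0.0, 0.5], [0.3, 0.0], [-0.2, -0.6], [0.2, -0.1], [0.5, -0.2], [-0.6, 0.1], [-0.6, 0.2], [0.6, -0.2]]
t 0.1 pos [0.1934 0.594  0.2497] yaw_y 71.96 F [-1.   0.8 -1. ] op 85.4 | shift [-498.6 -158.    99.9] turn -16.04 tilt [-0.    -0.001 -1.   ]
```

```bash
python3 -m inch '[[[85,-62,-20,5,-3],[85,-125,-40,10,-6],[85,-187,-60,20,-9],[85,-250,-79,30,-12],[85,-312,-99,40,-15],[85,-375,-119,50,-15],[85,-437,-138,55,-15],[85,-498,-158,60,-15]]]' 40
python3 -c "
from h import *
go([.6186,.2893,.15],87)"
```

```text
time: 0.9
position: [0.5173, 0.3613, 0.2025]
tool_rot: [-0.0, 0.026, 1.0, -0.001]
wrist_force: [-0.6, 0.9, -0.6]
opening: 0.085
t 0.9 pos [0.5173 0.3613 0.2025] yaw_y 86.98 F [-0.6  0.9 -0.6] op 85.0 | shift [-105.   -66.4   52.5] turn -0.02 tilt [ 0.001 -0.001 -1.   ]
```

```bash
python3 -m inch '[[[85,-40,-25,10,0],[85,-75,-47,20,0],[85,-105,-66,30,0],[85,-105,-66,40,0],[85,-105,-66,48,0],[85,-105,-66,52,0],[85,-105,-66,52,0],[85,-105,-66,52,0]]]'
python3 - <<'E'
from h import *
from rig import read_camera
go([.6186,.2893,.06],87)
s,M=state();p=s["position"]
o=[]
W=[.6186,.2893,-.0587]
for n,x0,y0 in(("top",140,130),("side",195,105)):
    im=read_camera(n)[:,:,::-1].copy()
    b=0 if n=="top" else 0
    a=draw(im,n,W,[bail(),circ(.024,.035)],x0,y0,80,80,5,(0,0,255))
    for z in(-.02,0.02):
        q=(proj(n,p+M@[0,0,z])[0]-[x0,y0]+.5)*5-.5
        cv2.circle(a,tuple(int(v) for v in q),4,(255,0,255),1)
    o.append(a)
cv2.imwrite("pics/g1.png",np.hstack(o))
E
```

```text
time: 1.7
position: [0.6183, 0.2906, 0.151]
tool_rot: [-0.0, 0.026, 1.0, -0.0]
wrist_force: [0.6, -0.6, -0.1]
opening: 0.0854
t 1.7 pos [0.6183 0.2906 0.151 ] yaw_y 87.04 F [ 0.6 -0.6 -0.1] op 85.4 | shift [-0.4 -1.2 91. ] turn 0.04 tilt [ 0.    -0.001 -1.   ]
```

View pics/g1.png

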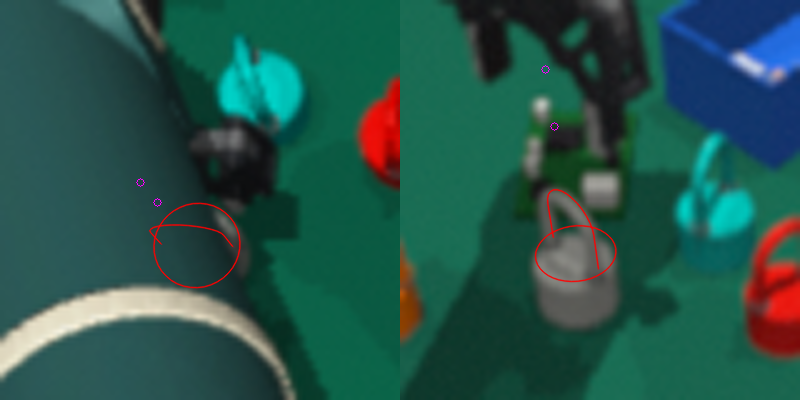

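The side view shows the fingers straddling the bail: tips near (490,75) and (612,150), bail arch at (570,190). Offset matches the same small side bias, so I'll descend and grip.

```bash
python3 -m inch '[[[85,0,-1,15,0],[85,0,-1,30,0],[85,0,-1,45,0],[85,0,-1,60,0],[85,0,-1,73,0],[85,0,-1,83,0],[85,0,-1,91,0],[85,0,-1,91,0]]]'
python3 -m inch '[[[65,0,0,0,0],[56,0,0,0,0],[46,0,0,0,0],[40,0,0,0,0],[40,0,0,0,0],[40,0,0,0,0],[40,0,0,0,0],[40,0,0,0,0]]]' 40
python3 -c "
from h import *
go([.6186,.2893,.06],87)"
```

```text
time: 2.6
position: [0.6181, 0.289, 0.059]
tool_rot: [-0.001, 0.026, 1.0, -0.001]
wrist_force: [-0.4, -0.5, 0.5]
opening: 0.0849
time: 3.4
position: [0.6186, 0.2891, 0.0598]
tool_rot: [-0.0, 0.026, 1.0, -0.001]
wrist_force: [-0.5, -1.1, 6.1]
opening: 0.0467
t 3.4 pos [0.6186 0.2891 0.0598] yaw_y 87.01 F [-0.5 -1.1  6.1] op 46.7 | shift [-0.   0.2 -0.2] turn 0.01 tilt [ 0.    -0.001 -1.   ]
```

```bash
python3 -m inch '[[[40,0,0,-5,0],[40,0,0,-15,0],[40,0,0,-27,0],[40,0,0,-40,0],[40,0,0,-50,0],[40,0,0,-60,0],[40,0,0,-60,0],[40,0,0,-60,0]]]' 60
python3 -c "
from h import *
S=[.5911,.0098,-.0779]
go(tf(S,[-.125,0,.11])[0],86)"
```

```text
time: 4.2
position: [0.6185, 0.2891, 0.1198]
tool_rot: [-0.0, 0.026, 1.0, -0.001]
wrist_force: [0.7, -1.0, -5.5]
opening: 0.0458
t 4.2 pos [0.6185 0.2891 0.1198] yaw_y 87.01 F [ 0.7 -1.  -5.5] op 45.8 | shift [ 137.7 -277.1   10.1] turn 1.01 tilt [ 0.    -0.001 -1.   ]
```

Held: −5.5 N, about 500 g. Now I'll carry it to the front of the hook.

```bash
python3 -m inch '[[[40,12,-25,0,0],[40,28,-60,0,0],[40,48,-100,0,0],[40,68,-140,0,0],[40,88,-180,0,0],[40,108,-218,0,0],[40,125,-252,0,1],[40,138,-277,5,1]]]'
python3 -m inch '[[[40,0,0,0,0],[40,0,0,0,0],[40,0,0,0,0],[40,0,0,0,0],[40,0,0,0,0],[40,0,0,0,0],[40,0,0,0,0],[40,0,0,0,0]]]'
python3 - <<'E'
from h import *
from rig import read_camera
S=[.5911,.0098,-.0779]
go(tf(S,[-.125,0,.11])[0],86)
s,M=state();p=s["position"]
o=[]
for n,x0,y0 in(("top",240,150),("side",220,170)):
    im=read_camera(n)[:,:,::-1].copy(); cv2.imwrite(f"pics/{n}_pre.png",im)
    o.append(cv2.resize(im[y0:y0+100,x0:x0+100],None,fx=4,fy=4,interpolation=cv2.INTER_CUBIC))
cv2.imwrite("pics/g2.png",np.hstack(o))
E
```

```text
time: 5.0
position: [0.4649, 0.0176, 0.1152]
tool_rot: [-0.0, 0.036, 0.999, -0.001]
wrist_force: [0.3, 0.0, -4.8]
opening: 0.0455
time: 5.8
position: [0.4649, 0.0177, 0.1152]
tool_rot: [-0.0, 0.036, 0.999, -0.001]
wrist_force: [0.1, 0.5, -4.7]
opening: 0.0459
t 5.8 pos [0.4649 0.0177 0.1152] yaw_y 85.9 F [ 0.1  0.5 -4.7] op 45.9 | shift [-1.4  1.9  5.2] turn -0.1 tilt [ 0.    -0.001 -1.   ]
```

View pics/g2.png

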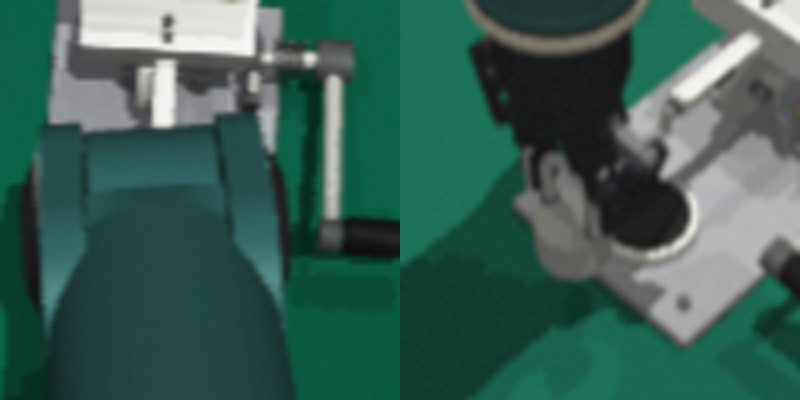

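Run:
```python
from h import *
im=cv2.imread("pics/side_pre.png");W=[.4649,.0177,-.072]
L=[bail()+[0,0,.0554],circ(.024,.0904),circ(.024,.0554)]
im=np.roll(im,-2,axis=0) # undo side bias of about 2 px
a=draw(im,"side",W,L,230,180,66,66,6,(0,0,255))
S=[.5911,.0098,-.0779]
b=draw(im.copy(),"side",S,[circ(.034,.03,-.062),np.array([[-84,0,109],[-78,0,99],[-46,0,99]])/1e3],250,160,66,66,6,(0,0,255))
cv2.imwrite("pics/g3.png",np.hstack([a,b]))
```

```text
(no output)
```

View pics/g3.png

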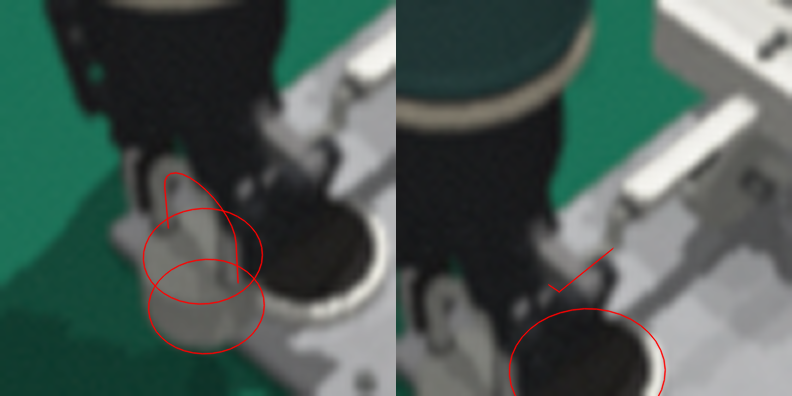

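```bash
python3 -m inch '[[[40,0,2,4,0],[40,0,2,8,0],[40,0,2,11,0],[40,-6,2,11,0],[40,-14,2,11,0],[40,-22,2,11,0],[40,-30,2,11,0],[40,-36,2,11,0]]]'
python3 -c "
from h import *
S=[.5911,.0098,-.0779]
go(tf(S,[-.062,0,.104])[0],85.5)"
```

```text
time: 6.7
position: [0.502, 0.0169, 0.1042]
tool_rot: [0.0, 0.036, 0.999, -0.001]
wrist_force: [-0.1, 0.2, -4.8]
opening: 0.0454
t 6.7 pos [0.502  0.0169 0.1042] yaw_y 85.88 F [-0.1  0.2 -4.8] op 45.4 | shift [-27.4  -0.4   0.2] turn 0.38 tilt [-0.    -0.001 -1.   ]
```

```bash
python3 -m inch '[[[40,-5,0,0,0],[40,-11,0,0,0],[40,-17,0,0,0],[40,-23,0,0,0],[40,-27,0,0,0],[40,-27,0,0,0],[40,-27,0,0,0],[40,-27,0,0,0]]]'
python3 - <<'E'
from h import *
from rig import read_camera
S=[.5911,.0098,-.0779]
go(tf(S,[-.062,0,.090])[0],85.5)
im=np.roll(read_camera("side")[:,:,::-1],-2,axis=0).copy()
s,M=state();p=s["position"]
a=draw(im.copy(),"side",[p[0],p[1],-.0718],[bail()+[0,0,p[2]-.0598],circ(.024,p[2]-.0598)],240,160,66,66,6,(0,0,255))
b=cv2.resize(im[160:226,240:306],None,fx=6,fy=6,interpolation=cv2.INTER_CUBIC)
cv2.imwrite("pics/g4.png",np.hstack([b,a]))
E
```

```text
time: 7.5
position: [0.5287, 0.015, 0.1042]
tool_rot: [0.0, 0.036, 0.999, -0.001]
wrist_force: [0.0, -0.1, -4.7]
opening: 0.0455
t 7.5 pos [0.5287 0.015  0.1042] yaw_y 85.88 F [ 0.  -0.1 -4.7] op 45.5 | shift [-0.7 -0.4 14.2] turn 0.38 tilt [-0.    -0.001 -1.   ]
```

View pics/g4.png

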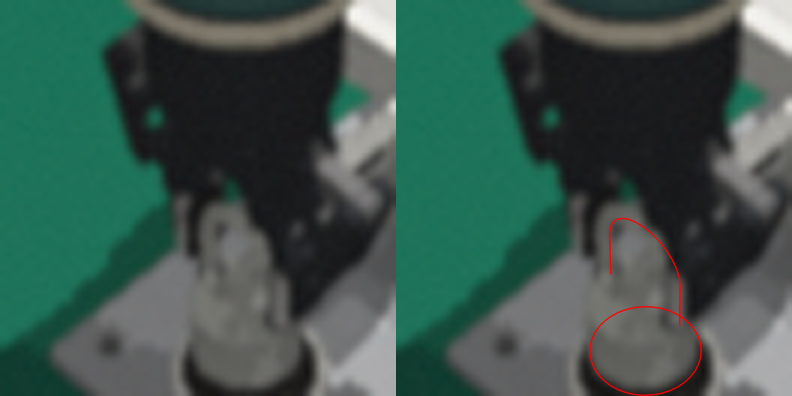

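No contact force, and the hook is seen inside the bail near (232,240) with the weight over the rest. Now lowering it.

```bash
python3 -m inch '[[[40,0,0,3,0],[40,0,0,6,0],[40,0,0,9,0],[40,0,0,11,0],[40,0,0,12.5,0],[40,0,0,14,0],[40,0,0,14,0],[40,0,0,14,0]]]'
python3 -c "
from h import *
go([.5287,.015,.0898],85.5)"
```

```text
time: 8.35
position: [0.5287, 0.015, 0.0903]
tool_rot: [0.0, 0.036, 0.999, -0.001]
wrist_force: [0.7, -0.1, -5.3]
opening: 0.0453
t 8.35 pos [0.5287 0.015  0.0903] yaw_y 85.88 F [ 0.7 -0.1 -5.3] op 45.3 | shift [-0.  -0.   0.5] turn 0.38 tilt [-0.    -0.001 -1.   ]
```

```bash
python3 -m inch '[[[40,0,0,0.5,0],[40,0,0,1,0],[40,0,0,1,0],[40,0,0,1,0],[40,0,0,1.5,0],[40,0,0,1.5,0],[40,0,0,1.5,0],[40,0,0,1.5,0]]]'
python3 -c "
from h import *
go([.5287,.015,.0898],85.5)"
```

```text
time: 9.15
position: [0.5292, 0.0149, 0.0898]
tool_rot: [0.001, 0.036, 0.999, -0.001]
wrist_force: [-5.3, -1.0, 16.7]
opening: 0.0458
t 9.15 pos [0.5292 0.0149 0.0898] yaw_y 85.87 F [-5.3 -1.  16.7] op 45.8 | shift [0.6 0.1 0. ] turn 0.37 tilt [-0.001 -0.001 -1.   ]
```

```bash
python3 -m inch '[[[42,0,0,-0.5,0],[50,0,0,-0.5,0],[60,0,0,-0.5,0],[70,0,0,-0.5,0],[80,0,0,-0.5,0],[85,0,0,-0.5,0],[85,0,0,-0.5,0],[85,0,0,-0.5,0]]]'
python3 -m inch '[[[85,0,0,-8,0],[85,0,0,-20,0],[85,0,0,-40,0],[85,0,0,-60,0],[85,0,0,-80,0],[85,0,0,-100,0],[85,0,0,-110,0],[85,0,0,-110,0]]]'
python3 - <<'E'
from h import *
from rig import read_camera
S=[.5911,.0098,-.0779]
go(tf(S,[-.066,-.152,.2])[0],-4.46)
im=np.roll(read_camera("side")[:,:,::-1],-2,axis=0).copy()
cv2.imwrite("pics/g5.png",cv2.resize(im[160:240,230:350],None,fx=5,fy=5,interpolation=cv2.INTER_CUBIC))
E
```

```text
time: 9.95
position: [0.5293, 0.0149, 0.0903]
tool_rot: [0.001, 0.036, 0.999, -0.001]
wrist_force: [-0.2, 0.5, -0.5]
opening: 0.0849
time: 10.75
position: [0.5297, 0.0151, 0.202]
tool_rot: [0.002, 0.036, 0.999, -0.0]
wrist_force: [-0.6, -0.1, -0.1]
opening: 0.0852
t 10.75 pos [0.5297 0.0151 0.202 ] yaw_y 85.87 F [-0.6 -0.1 -0.1] op 85.2 | shift [   5.3 -152.4    2. ] turn -89.67 tilt [-0.004 -0.    -1.   ]
```

View pics/g5.png

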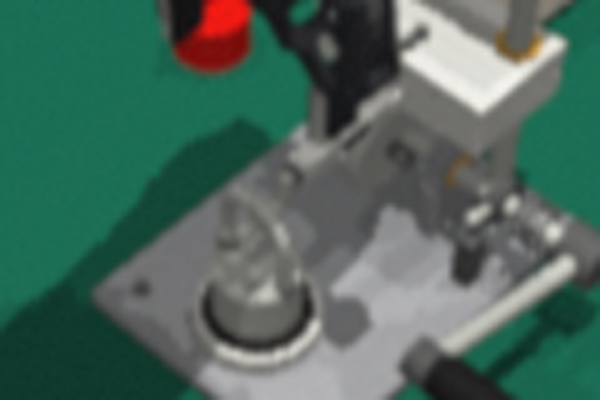

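The weight stands centred on the rest with the hook inside its bail, and it is released. Now the lever: turning the gripper +90°.

```bash
python3 -m inch '[[[85,0,-20,0,8],[85,0,-45,0,16],[85,1,-70,0,24],[85,2,-95,0,32],[85,3,-120,0,40],[85,4,-140,0,48],[85,5,-152,0,56],[85,5,-152,0,64]]]'
python3 -c "
from h import *
S=[.5911,.0098,-.0779]
go(tf(S,[-.066,-.152,.094])[0],-4.46)
print(state()[0]['joint_pos'].round(2))"
```

```text
time: 11.6
position: [0.5124, -0.1381, 0.1999]
tool_rot: [0.001, 0.564, 0.826, -0.0]
wrist_force: [0.1, 0.3, -0.6]
opening: 0.0847
t 11.6 pos [ 0.5124 -0.1381  0.1999] yaw_y 21.39 F [ 0.1  0.3 -0.6] op 84.7 | shift [  1.2   1.5 105.9] turn 25.85 tilt [-0.002  0.    -1.   ]
[-0.15  0.33  0.42  1.91 -0.16  0.94  0.73]
```

```bash
python3 -m inch '[[[85,1,1,8,8],[85,1,1,16,16],[85,1,1,26,24],[85,1,1,42,26],[85,1,1,60,26],[85,1,1,80,26],[85,1,1,98,26],[85,1,1,106,26]]]'
python3 - <<'E'
from h import *
from rig import read_camera
S=[.5911,.0098,-.0779]
go(tf(S,[-.066,-.152,.094])[0],-4.46)
im=np.roll(read_camera("side")[:,:,::-1],-2,axis=0).copy()
cv2.imwrite("pics/g6.png",cv2.resize(im[170:270,250:370],None,fx=5,fy=5,interpolation=cv2.INTER_CUBIC))
E
```

```text
time: 12.4
position: [0.5118, -0.1368, 0.0916]
tool_rot: [-0.0, 0.735, 0.678, -0.001]
wrist_force: [-0.5, 0.7, -0.9]
opening: 0.0848
t 12.4 pos [ 0.5118 -0.1368  0.0916] yaw_y -4.61 F [-0.5  0.7 -0.9] op 84.8 | shift [ 0.3  1.7 -2.4] turn -0.15 tilt [-0.002 -0.002 -1.   ]
```

View pics/g6.png

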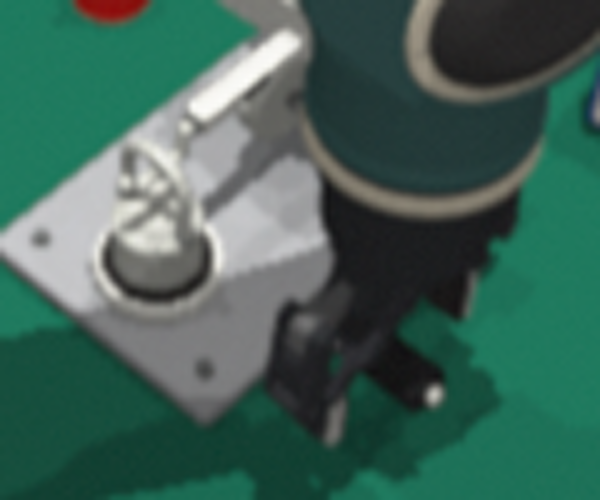

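The grip lies between the fingers at about (405,375). Closing.

```bash
python3 -m inch '[[[60,0,2,-2,0],[40,0,2,-2,0],[25,0,2,-2,0],[18,0,2,-2,0],[15,0,2,-2,0],[15,0,2,-2,0],[15,0,2,-2,0],[15,0,2,-2,0]]]' 60
cat > lev.py <<'E'
from h import *
S=[.5911,.0098,-.0779]
s,M=state();p=s["position"]
c,sn=np.cos(S[2]),np.sin(S[2]);d=p[:2]-S[:2]
l=np.array([c*d[0]+sn*d[1],-sn*d[0]+c*d[1],p[2]])
r=l-[.060,-.150,.060];rad=np.hypot(r[0],r[2]);ang=np.degrees(np.arctan2(r[2],-r[0]))-15
print("stand xyz",l.round(4),"radius",rad.round(4),"lever deg",ang.round(2),"F",s["wrist_force"].round(1),"op",s["opening"].round(4),"t",s["time"])
import sys
if len(sys.argv)>1:
  Rd=float(sys.argv[2]) if len(sys.argv)>2 else .130
  for a in np.linspace(ang,float(sys.argv[1]),9)[1:]:
    t=np.radians(a+15);g=tf(S,[.060-Rd*np.cos(t),l[1],.060+Rd*np.sin(t)])[0]
    print(round(a,1),(M.T@(g-p)*1e3).round(1))
E
python3 lev.py 30
```

```text
time: 13.25
position: [0.5128, -0.1368, 0.0932]
tool_rot: [-0.001, 0.735, 0.678, -0.002]
wrist_force: [-6.0, 0.9, -1.4]
opening: 0.0235Traceback (most recent call last):
  File "lev.py", line 7, in <module>
    print("stand xyz",l.round(4),"radius",rad.round(4),"lever deg",ang.round(2),"F",s["wrist_force"].round(1),"op",s["opening"].round(4),"t",s["time"])
                                                                                                                   ^^^^^^^^^^^^^^^^^^
AttributeError: 'float' object has no attribute 'round'
```

```bash
sed -i 's/s\["opening"\].round(4)/s["opening"]/' lev.py; python3 lev.py 30
```

```text
stand xyz [-0.0666 -0.1523  0.0932] radius 0.1309 lever deg -0.31 F [-6.   0.9 -1.4] op 0.02350189502773788 t 13.25
3.5 [-0.   3.3 -8. ]
7.3 [ -0.    6.3 -16.1]
11.1 [ -0.    9.7 -23.9]
14.8 [ -0.   13.7 -31.6]
18.6 [ -0.   18.2 -38.9]
22.4 [ -0.   23.2 -45.9]
26.2 [ -0.   28.6 -52.6]
30.0 [  0.   34.5 -58.9]
```

```bash
python3 -m inch '[[[15,0,3,-8,0],[15,0,6,-16,0],[15,0,10,-24,0],[15,0,14,-32,0],[15,0,18,-39,0],[15,0,23,-46,0],[15,0,29,-53,0],[15,0,34,-59,0]]]'
python3 lev.py 60
```

```text
time: 14.05
position: [0.5487, -0.1396, 0.1527]
tool_rot: [0.0, 0.735, 0.678, -0.001]
wrist_force: [19.2, -4.9, -25.9]
opening: 0.0235
stand xyz [-0.0307 -0.1522  0.1527] radius 0.1297 lever deg 30.63 F [ 19.2  -4.9 -25.9] op 0.023491609385265913 t 14.05
34.3 [ 0.   5.9 -5.9]
38.0 [  0.   12.4 -11.1]
41.6 [  0.   19.2 -15.9]
45.3 [  0.   26.3 -20.3]
49.0 [  0.   33.6 -24.2]
52.7 [  0.   41.2 -27.6]
56.3 [  0.   49.  -30.5]
60.0 [  0.1  57.  -33. ]
```

```bash
python3 lev.py 60 0.1275 | tail -8
```

```text
34.3 [ 0.   7.5 -4. ]
38.0 [ 0.  13.9 -9.1]
41.6 [  0.   20.5 -13.8]
45.3 [  0.   27.5 -18.1]
49.0 [  0.   34.7 -21.9]
52.7 [  0.   42.2 -25.3]
56.3 [  0.1  49.8 -28.2]
60.0 [  0.1  57.6 -30.6]
```

```bash
python3 -m inch '[[[15,0,7,-4,0],[15,0,14,-9,0],[15,0,20.5,-14,0],[15,0,27.5,-18,0],[15,0,34.5,-22,0],[15,0,38,-23.5,0],[15,0,42,-25.5,0],[15,0,42,-25.5,0]]]'
python3 lev.py 75 0.1275
```

```text
time: 14.85
position: [0.5909, -0.1431, 0.1785]
tool_rot: [0.0, 0.735, 0.678, -0.001]
wrist_force: [-6.6, -1.0, 5.8]
opening: 0.0233
stand xyz [ 0.0117 -0.1525  0.1785] radius 0.128 lever deg 52.83 F [-6.6 -1.   5.8] op 0.02328139541464085 t 14.85
55.6 [ 0.   6.  -1.7]
58.4 [ 0.  11.8 -3.6]
61.1 [ 0.  17.8 -5.3]
63.9 [ 0.  23.8 -6.6]
66.7 [ 0.1 29.9 -7.7]
69.5 [ 0.1 36.  -8.4]
72.2 [ 0.1 42.1 -8.9]
75.0 [ 0.1 48.3 -9. ]
```

```bash
sed -i 's/\[.060,-.150,.060\]/[.0584,-.150,.0574]/; s/\[.060-Rd/[.0584-Rd/; s/.060+Rd/.0574+Rd/' lev.py; python3 lev.py 70 .130
```

```text
stand xyz [ 0.0117 -0.1525  0.1785] radius 0.1298 lever deg 53.92 F [-6.6 -1.   5.8] op 0.02328139541464085 t 14.85
55.9 [ 0.   4.2 -1.7]
57.9 [ 0.   8.6 -3.1]
59.9 [ 0.  12.9 -4.4]
62.0 [ 0.  17.4 -5.5]
64.0 [ 0.  21.8 -6.5]
66.0 [ 0.  26.3 -7.3]
68.0 [ 0.1 30.8 -7.9]
70.0 [ 0.1 35.4 -8.4]
```

```bash
python3 -m inch '[[[15,0,4,-1.7,0],[15,0,8.6,-3,0],[15,0,13,-4.4,0],[15,0,17.4,-5.5,0],[15,0,22,-6.5,0],[15,0,26,-7.2,0],[15,0,31,-8,0],[15,0,35,-8.4,0]]]'
python3 -m inch '[[[15,0,0,0,0],[15,0,0,0,0],[15,0,0,0,0],[15,0,0,0,0],[15,0,0,0,0],[15,0,0,0,0],[15,0,0,0,0],[15,0,0,0,0]]]'
python3 lev.py 75 .130
python3 - <<'E'
from h import *
from rig import read_camera
im=np.roll(read_camera("side")[:,:,::-1],-2,axis=0).copy()
S=[.5911,.0098,-.0779]
L=[np.array([[60,-114,60],[60,-114,190]])/1e3]
b=draw(im.copy(),"side",S,L,250,140,110,110,5,(0,0,255))
cv2.imwrite("pics/g7.png",b)
cv2.imwrite("pics/side70.png",im)
E
```

```text
time: 15.65
position: [0.6262, -0.146, 0.1868]
tool_rot: [0.0, 0.735, 0.678, -0.001]
wrist_force: [-2.8, -0.2, -3.6]
opening: 0.0234
time: 16.45
position: [0.6261, -0.146, 0.1868]
tool_rot: [0.0, 0.735, 0.678, -0.001]
wrist_force: [-3.4, -0.9, -2.9]
opening: 0.0234
stand xyz [ 0.0471 -0.1526  0.1868] radius 0.1299 lever deg 69.99 F [-3.4 -0.9 -2.9] op 0.023351112427980988 t 16.45
70.6 [ 0.   1.4 -0.2]
71.2 [ 0.   2.8 -0.3]
71.9 [ 0.   4.2 -0.4]
72.5 [ 0.   5.7 -0.4]
73.1 [ 0.   7.1 -0.5]
73.7 [ 0.   8.5 -0.5]
74.4 [ 0.   9.9 -0.6]
75.0 [ 0.  11.3 -0.6]
```

View pics/g7.png

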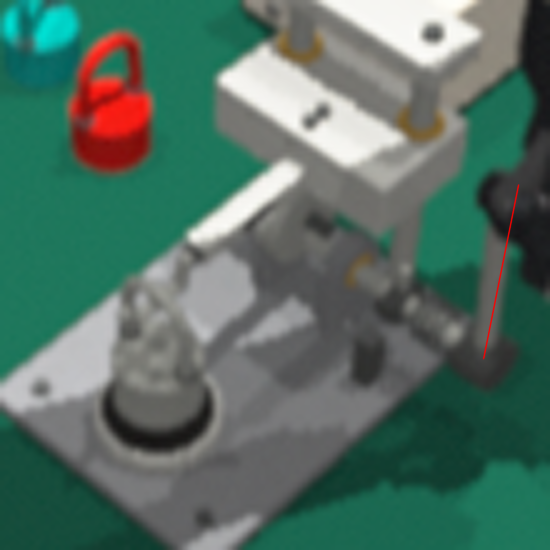

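Force is low (about 4 N), and the side view shows the arm still 5–7° short of upright, in line with the computed 70°. Using the arc data, upright is at stand x ≈ 58.5 mm. Last bit now.

```bash
python3 -m inch '[[[15,0,2.5,-0.3,0],[15,0,5,-0.4,0],[15,0,7.5,-0.5,0],[15,0,9.5,-0.6,0],[15,0,11,-0.6,0],[15,0,11.5,-0.6,0],[15,0,11.5,-0.6,0],[15,0,11.5,-0.6,0]]]'
python3 -m inch '[[[15,0,0,0,0],[15,0,0,0,0],[15,0,0,0,0],[15,0,0,0,0],[15,0,0,0,0],[15,0,0,0,0],[15,0,0,0,0],[15,0,0,0,0]]]'
python3 lev.py
python3 - <<'E'
from h import *
from rig import read_camera
im=np.roll(read_camera("side")[:,:,::-1],-2,axis=0).copy()
cv2.imwrite("pics/side75.png",im)
S=[.5911,.0098,-.0779]
L=[np.array([[60,-108.5,66],[60,-108.5,190]])/1e3]
k=lambda a,x,y,w,h,f:cv2.resize(a[y:y+h,x:x+w],None,fx=f,fy=f,interpolation=cv2.INTER_CUBIC)
b=np.hstack([draw(im.copy(),"side",S,L,325,165,40,60,10,(0,0,255)),k(im,260,180,40,60,10)])
cv2.imwrite("pics/g8.png",b)
E
```

```text
time: 17.3
position: [0.6375, -0.1469, 0.1874]
tool_rot: [0.0, 0.735, 0.678, -0.001]
wrist_force: [-1.7, -1.4, -4.7]
opening: 0.0233
time: 18.1
position: [0.6375, -0.1469, 0.1873]
tool_rot: [0.0, 0.735, 0.678, -0.001]
wrist_force: [-2.6, -1.6, -3.6]
opening: 0.0232
stand xyz [ 0.0585 -0.1526  0.1873] radius 0.1299 lever deg 75.04 F [-2.6 -1.6 -3.6] op 0.023210112794384886 t 18.1
```

The viewer limit is reached, so I'll check numerically: the arm's slope in the image against the prediction, and the weight's upward shift against the settled picture.

Run:
```python
from h import *
S=[.5911,.0098,-.0779]
for f in("side70","side75"):
    im=cv2.imread(f"pics/{f}.png").astype(int)+0
    pts=[]
    for v in range(185,206):
        row=im[v,340:358];sat=row.max(1)-row.min(1)
        m=(sat<28)&(row.mean(1)>75)
        if m.sum()>1: w=np.where(m,row.mean(1),0); pts.append((v,340+(np.arange(18)*w).sum()/w.sum(),m.sum()))
    pts=np.array(pts);c=np.polyfit(pts[:,0],pts[:,1],1)
    print(f,"slope",c[0].round(3),"n",pts[:,2].astype(int).tolist())
for a in(66,70,73,75,77,80):
    t=np.radians(a+15);P=lambda r:[.0588-r*np.cos(t),-.114,.060+r*np.sin(t)]
    q=proj("side",tf(S,[P(.03),P(.09)]));d=q[1]-q[0];print(a,"slope",(d[0]/d[1]).round(3))
# weight lift: match the weight body between pictures (roll both by -2)
g=lambda p:cv2.cvtColor(cv2.imread(p),cv2.COLOR_BGR2GRAY)
b=g("pics/side75.png");s=cv2.resize
# settled picture g5 is a 5x crop of [160:240,230:350]
a=cv2.resize(g("pics/g5.png"),(120,80),interpolation=cv2.INTER_AREA)
T=s(a[38:66,42:63],None,fx=4,fy=4,interpolation=cv2.INTER_CUBIC)
B=s(b[180:240,262:302],None,fx=4,fy=4,interpolation=cv2.INTER_CUBIC)
r=cv2.matchTemplate(B,T,cv2.TM_CCOEFF_NORMED);_,m,_,l=cv2.minMaxLoc(r)
print("weight shift px",l[0]/4+262-(230+42),l[1]/4+180-(160+38),"score",round(m,2))
q=proj("side",[[.529,.0149,.05],[.529,.0149,.060]]);print("px for +10 mm",(q[1]-q[0]).round(2))
```

```text
side70 slope -0.197 n [2, 4, 5, 4, 4, 4, 5, 5, 5, 5, 5, 5, 4, 4, 4, 5, 9, 10, 9]
side75 slope -0.298 n [4, 5, 5, 4, 4, 5, 5, 5, 5, 4, 4, 5, 5, 5, 4, 4, 5, 5, 9, 8, 9]
66 slope -0.048
70 slope -0.122
73 slope -0.171
75 slope -0.201
77 slope -0.228
80 slope -0.267
weight shift px 0.25 -1.75 score 0.41
px for +10 mm [-0.02 -2.38]
```

Run:
```python
from h import *
for f in("side70","side75"):
    im=cv2.imread(f"pics/{f}.png").astype(int)
    pts=[]
    for v in range(186,202):
        row=im[v,340:358];sat=row.max(1)-row.min(1)
        m=(sat<28)&(row.mean(1)>75);i=np.where(m)[0]
        if 2<len(i)<7: pts.append((v,340+i.mean()))
    p=np.array(pts);c=np.polyfit(p[:,0],p[:,1],1);print(f,c[0].round(3),(p[:,1]).round(1).tolist())
im=cv2.imread("pics/side75.png")
# pad/weight columns: grey profile down through weight & rest, settled vs lifted
g5=cv2.resize(cv2.imread("pics/g5.png"),(120,80),interpolation=cv2.INTER_AREA)
print("settled",g5[50:76,52].mean(1).astype(int).tolist())
print("lifted ",im[210:236,282].mean(1).astype(int).tolist())
```

```text
side70 -0.098 [348.5, 349.0, 348.5, 348.5, 348.5, 348.0, 348.0, 348.0, 348.0, 348.0, 348.0, 347.5, 347.5, 347.5]
side75 -0.187 [351.0, 351.0, 350.5, 350.5, 350.0, 350.0, 350.0, 350.0, 349.5, 349.5, 349.0, 349.0, 349.0, 348.5, 348.5, 348.0]
settled [98, 107, 119, 126, 126, 123, 127, 154, 180, 183, 153, 115, 101, 101, 102, 102, 100, 84, 58, 59, 118, 181, 173, 131, 129, 157]
lifted  [122, 135, 137, 128, 114, 112, 127, 133, 116, 101, 97, 97, 98, 98, 95, 79, 50, 28, 23, 36, 80, 130, 136, 117, 107, 113]
```

The image slope puts the lever at about 74.1° and the arc at 75.0°. The weight's lower edge is up about 2 px and the dark pad below it is wider, so it hangs clear. Handing in.

```bash
python3 -c "
from rig import job
print(job.sign_off())"; python3 lev.py
```

```text
the job is handed in; nothing more can be done
None
the job is handed in; nothing more can be done
```

The job is done and handed in at about 18 s. The 500 g steel weight stood on the rest with its bail over the hook and was let go. I then raised the lever by its grip to straight up, and the gripper still holds it there.

**Lever angle:** the arm's arc gives 75.0° (straight up is 75°). The lever arm's slope in the side picture gives about 74.1°, so it is upright to within about 1° and not past it.

**Weight lift:** in the side picture the weight sits about 2 px higher, with more dark pad showing below it. The expected 10 mm rise is 2.4 px. The template match agreed only loosely (1.75 px, score 0.41).

**Forces:** the last reading was about 5 N at the wrist. The peak I read was about 33 N partway up, because my radius was slightly off; I corrected it. I only read forces at the end of each call.

**Not checked by eye:** the viewer's 12-picture limit was reached before the final picture, so these last checks are numerical only. The other objects on the bench were not re-checked at the end, but I felt no contact with them on the way.

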